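# Refit the scan station's mirror plate on its three-ball mount

## Task

Lift the mirror plate off its blue stand by the black grip block and put it on the three balls of the mirror mount, with the mirror towards the scanner head. Press it down gently, straight and by feel, until the sprung jaws have pulled it fully home on all three balls, then let go. Do not force it down hard, and leave everything else on the bench alone.

Things in the scene. Friction and masses are not known exactly. Their poses are not given: they have to be found in the camera images.
- grip (a point): Centre of the black grip block on the loose mirror plate (0.28 to 0.44 kg), 36 (x) x 22 (y) x 45 mm (z), to be grasped across y; its flat top is 22.5 mm above, the plate's top 22.5 mm below this point. Aluminium plate 120 (x) x 130 (y) x 8 mm, centred on the block, underside 30.5 mm below this point. z up, x points to the plate's mirror edge.
- mirror (a point): Centre of the leaning mirror of the plate (100 mm wide along y, black back), 45 mm from the grip block's centre along the plate's x and 9 mm lower than grip; its top edge is 35 mm above the plate's underside and leans to within 30 mm of the block's centre. Axes as grip.
- stud (a point): Lower tip of the brass stud under the plate's centre, 60 mm below grip: ball head, 14 mm, on a 6 mm neck. Around it three steel vee blocks reach 12 mm below the plate's underside. Axes as grip.
- mount: Grey mirror mount fixed to the bench: foot 150 (x) x 140 (y) x 30 mm, origin at the centre of its underside, on the bench. z up; x points to its black scanner head (70 mm wide, 92 mm tall, red window 105 mm from the origin, facing it). The plate belongs centred over the origin, its x along the mount's x. With the plate home grip is 104 to 128 mm above the origin (see foot).
- foot (a point): Centre of the top of the mount's foot, 30 mm above mount. Above it a dark deck carries three polished balls (16 mm) at x, y = (42, 0), (-30, 38), (-30, -38) mm. The deck's height was set by hand within 24 mm and is NOT measured: feel for it. The plate's vees catch the balls from up to about 5 mm off and guide the plate in if it is free to shift.
- clip (a point): Point on the mount's axis 56 mm above mount: lowest place (deck height varies) of two brass sprung jaws that wait for the stud. They meet its head about 13 mm above home; pushing it through takes a press of up to 10 to 18 N; over the last 3 to 4 mm they pull the plate down and hold it with about 10 N. Then it is rigid: pressing on raises the force steeply. Laid on loosely, the plate stays high.
- home_pin (a joint): Travel (m) of the thin green spring pin on the deck, under the plate's edge opposite the mirror. 0 = up, nothing on it; the plate presses it over the last 4 mm, so it reads about 0.004 when the plate is home, whatever the deck's height. Stop at 0.008; about 1 N.
- stand: Blue parking stand fixed to the bench, where the plate lies at the start: 120 (x) x 140 (y) mm, with two rails along x, 52 mm high, 10 mm thick, 59 mm to either side of its centre. Origin at the centre of its underside, z up. The plate simply rests on the rails.
- cork_jar: Bystander: clear glass jar with a cork lid, 60 mm diameter, 100 mm tall. Origin at the centre of its underside. Leave it alone.
- label_roll: Bystander: white roll of labels standing on end, 68 mm diameter, 45 mm tall. Origin at the centre of its underside. Leave it alone.
- cactus: Bystander: small green cactus in a black pot, 64 mm diameter, 120 mm tall. Origin at the centre of its underside. Leave it alone.
- tin_cup: Bystander: aluminium cup, 72 mm diameter, 75 mm tall. Origin at the centre of its underside. Leave it alone.
- zinc_pot: Bystander: grey zinc plant pot, 90 mm diameter, 85 mm tall. Origin at the centre of its underside. Leave it alone.
- carton: Bystander: brown cardboard carton 90 x 70 x 60 mm. Origin at the centre of its underside. Leave it alone.
- scan_gun: Bystander: grey and black hand scanner lying flat, 140 x 56 x 32 mm, its length along its x. Origin at the centre of its underside. Leave it alone.
There are look-alikes about, which are no part of the job. What is shaped like the part that bears grip but turquoise is not meant.

How it is judged:
By the outcome, as a careful person would: the job done as asked, in the order asked, and still so for the second after the job is handed in, with the robot touching nothing.
It also fails if it takes over 48 s, if anything falls off the work surface, if the arm or the gripper's body presses on something with over 40 N, if the wrist force passes 120 N, or if a joint passes its speed limit or range.

## Robot

A 6-joint arm with a two-finger parallel gripper is mounted at the origin on the work surface. World frame = base frame: x ahead of the robot, y to its left, z up, the work surface at z = 0. Lengths are in mm, angles in rad, forces in N, time in s.
With the tool pointing down it reaches from about 350 to 925 mm from the base axis. Payload 6.4 kg.
Tool frame: the origin (TCP) lies midway between the tips of the shut fingers; the grasp point (between the pads) lies 19 mm behind it; x points along the fingers, z is the direction in which the jaws open and shut, and the axes are right-handed (so a half turn about x gives the same grasp; the last joint's range is limited). The gripper opens to 85 mm and grips with 20 to 120 N. Pads are 22 mm wide; open, the fingers measure 114 mm over their backs; the gripper's body (76 mm by 85 mm) begins 54 mm behind the grasp point. The pads swing forward as they close: fully open they stand 13 mm farther back than shut.
Start: joints at [-0.174, 0.245, 1.558, -0, 1.339, -0.174], TCP at [650.011, 0.004, 195.69] pointing down, gripper open.
Joint ranges: [-3.13, 3.13], [-1.02, 2.26], [0.13, 2.54], [-0.95, 4.09], [0.21, 2.88], [-2.74, 2.74]. Speed limits (rad/s): [2.57, 2.57, 3.14, 3.14, 3.14, 3.14].

## Interface

Orientations are given as a unit quaternion [w, x, y, z].
In Python, from plant import status, eyes, bot gives the robot as it stands.
- The arm moves only by the tool step_arm, never from a script. Its argument "commands" is a list of rows, each a list of 5 numbers: the shift along the tool's x, y, z in mm, then the turn about the tool's x in rad, then the finger opening in mm, from 0 to 85.4. In form: [[tx, ty, tz, yaw, claw], ...]. A call has 1 to 12 rows; each row is the pose to reach, as a shift and turn from the pose commanded when the call began, along the tool's axes at that moment; what a row does not reach only later rows make up. A row lasts 1/8 s, in which the tool goes at most 62.5 mm and 10.7 degrees, less where a joint would pass 70% of its speed; a pose out of reach is approached as far as the arm can. A call with a gripper value outside its range is refused whole. The fingers move at their own pace and stop on an object; "newtons" is the grip in N (left out, the last holds). Time passes only in rows, so rows that repeat a pose let the fingers close. It gives the time, the measured TCP pose, the force and the opening at its end, in the units of the state.
- status.sense(): the state, without advancing time (a new reading comes with each control period).
- eyes.get_image(name): name is "scene" or "side" or "wrist"; returns the picture (400x640x3 uint8, blue, green, red); there is no depth.
- eyes.camera_params(name): a dict with "fov_y" (degrees; the focal length in pixels is half the picture's height over the tangent of half this angle, whatever the lens; pixels are square), "cx", "cy" (the principal point, pixels), "k1" (the pictures are not rectified: a ray, as slopes to the right and down, at radius r is drawn at 1 + k1 r^2 times it, then the intrinsics apply), "R" (3x3) and "t" (3): a world point X has camera coordinates R X + t. Camera axes: x right, y down, z forward; pixel columns grow to the right and rows downward; lengths in mm; the calibration is good to about 2 mm. A picture is of the moment at which its call begins: read the wrist's pose just before it. camera_params takes no time and is no camera call; for the wrist camera it gives the pose at the moment of the call.
- bot.job_done(): hands the job in, once; it reports no verdict.
The state is a dict: "time": time; "joint_pos": joint angles; "joint_vel": joint speeds; "joint_torque": joint torques, N m; "tool_pos": TCP position; "ee_rot": TCP orientation; "force": force on the tool from outside, world axes, zero at the start; "ft_torque": the same for the moment, N m; "grip_width": finger opening in mm.
Only numpy, scipy, OpenCV 4.12 (cv2) and the standard library are available. Lean on these libraries where they do the work, as an engineer would, in place of code of your own. Each camera call takes 0.05 s, during which the arm holds its last target. There are 200 camera calls.

## Working session

There is one attempt and no reset: what is moved stays moved. The work goes in short steps, Python scripts to look and compute and a tool call to move; the robot and the scene stay as the last step left them, time stands still between calls to the robot, and variables do not carry over. Pictures are saved under pics/ and viewed, about 8 in all and at most 12, crops included, and the job is handed in when it is done.

Besides the shell and the picture viewer there is one more tool, called after "Emit:" as a command line: name --pt "numbers of a row" for each row, then --argument value for the rest. step_arm: Moves the arm, as the interface text tells. Its arguments: {"type":"object","properties":{"commands":{"type":"array"},"newtons":{"type":"number"}},"required":["commands"]}

```bash
ls; mkdir -p pics
python3 - <<'E'
from plant import status, eyes, bot
import cv2
for n in ("scene","side"):
    cv2.imwrite(f"pics/{n}0.png",eyes.get_image(n))
    print(n,eyes.camera_params(n))
print(eyes.camera_params("wrist")); cv2.imwrite("pics/wrist0.png",eyes.get_image("wrist"))
print(status.sense())
E
```

```text
pics
scene {'fov_y': 50.960189509773315, 'cx': 318.98656021411495, 'cy': 194.28097488448356, 'k1': -0.07762700585340387, 'R': array([[ 0.71625066,  0.69771117,  0.01356906],
       [ 0.52963993, -0.53084715, -0.66157603],
       [-0.45438589,  0.48104098, -0.74975532]]), 't': array([-392.36387502, -220.0596255 , 1346.4490173 ])}
side {'fov_y': 57.243000741408544, 'cx': 322.13572492100604, 'cy': 202.00979298491836, 'k1': -0.08600147293970309, 'R': array([[ 0.98418342, -0.17705398,  0.00590697],
       [-0.09454614, -0.55316397, -0.82768995],
       [ 0.14981332,  0.81404024, -0.56115457]]), 't': array([-536.33681586,   91.80232946, 1049.51224226])}
{'fov_y': 59.400413432005884, 'cx': 317.54996066203574, 'cy': 198.8062067625109, 'k1': -0.04369337534255398, 'R': array([[ 9.99994779e-01,  4.56110942e-04, -3.19909672e-03],
       [ 1.32776152e-03, -9.60554242e-01,  2.78089526e-01],
       [-2.94606625e-03, -2.78092321e-01, -9.60549833e-01]]), 't': array([-647.64020424,  -35.53872003,  378.43097118])}
{'time': 0.15, 'joint_pos': array([-1.74096073e-01,  2.45670610e-01,  1.55874041e+00, -3.91589611e-05,
        1.33873566e+00, -1.74104349e-01]), 'joint_vel': array([-0.00078961, -0.00219566, -0.00449476, -0.000676  ,  0.00029001,
       -0.00015053]), 'joint_torque': array([ 3.57137314e-04, -4.29984105e+01, -3.26552796e+01, -1.40693478e-04,
        3.52074814e-03,  1.27692519e-05]), 'tool_pos': array([6.49504813e+02, 8.43411857e-02, 1.94819225e+02]), 'ee_rot': array([7.06563110e-01, 7.57853865e-05, 7.07650026e-01, 8.80263787e-05]), 'force': array([ 0.01697234, -0.49661917, -0.33717998]), 'ft_torque': array([ 0.00389854, -0.0191727 ,  0.03235556]), 'grip_width': 85.22351118377682}
```

View pics/scene0.png

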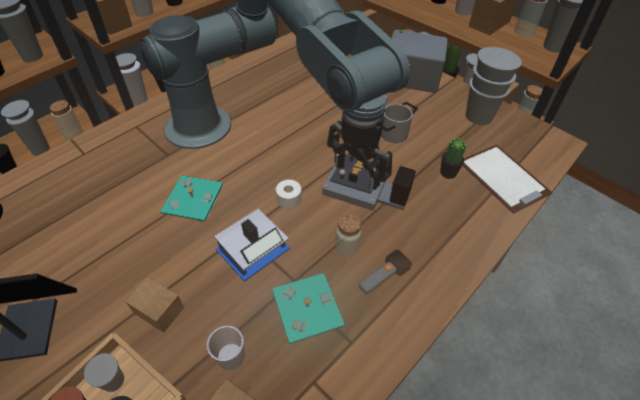

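View pics/side0.png

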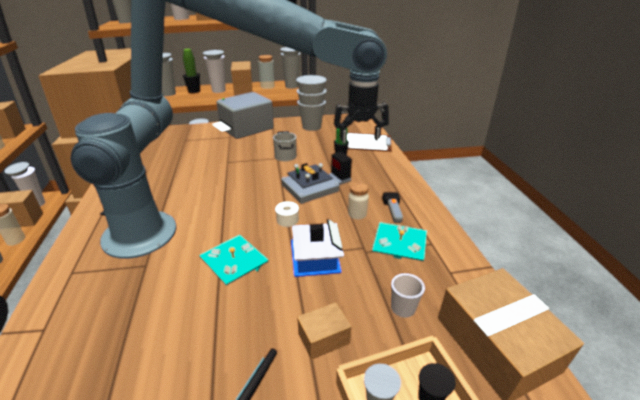

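The scene view shows the plate on its blue stand, with the black grip at (250,230) and the mirror at (263,245). In the side view the grip is at (316,233).

Look-alikes are the turquoise upturned plates at scene (192,198) and (308,306), side (233,257) and (400,240). I choose the silver plate on the blue stand. The mount is at scene (355,185), side (311,181), with its black scanner head at scene (402,187). Next is a close crop.

```bash
cat > h.py <<'E'
import numpy as np, cv2
from scipy.optimize import least_squares
from plant import status, eyes, bot
def K(p):
    f=200/np.tan(np.radians(p["fov_y"]/2)); return np.array([[f,0,p["cx"]],[0,f,p["cy"]],[0,0,1]]),np.array([p["k1"],0,0,0,0.])
def proj(p,X):
    k,d=K(p); return cv2.projectPoints(np.float64(X).reshape(-1,1,3),cv2.Rodrigues(p["R"])[0],p["t"],k,d)[0][:,0]
def tri(obs):  # [(params,(u,v)),...]
    f=lambda X: np.concatenate([proj(p,X)[0]-uv for p,uv in obs])
    r=least_squares(f,[600,-100,60.]); return r.x,np.abs(r.fun).max()
def crop(img,c,w,h,s): # c=centre
    x,y=int(c[0]-w/2),int(c[1]-h/2); o=cv2.resize(img[y:y+h,x:x+w],None,fx=s,fy=s,interpolation=cv2.INTER_CUBIC)
    for i in range(0,w,10):
        cv2.line(o,(i*s,0),(i*s,4),(0,0,255),1)
        if i%20==0: cv2.putText(o,str(x+i),(i*s,14),0,.35,(0,255,255),1)
    for j in range(0,h,10):
        cv2.line(o,(0,j*s),(4,j*s),(0,0,255),1)
        if j%20==0: cv2.putText(o,str(y+j),(5,j*s+4),0,.35,(0,255,255),1)
    return o
E
python3 - <<'E'
from h import *
a=cv2.imread("pics/scene0.png");b=cv2.imread("pics/side0.png")
m=np.vstack([np.hstack([crop(a,(252,244),100,72,4),crop(b,(317,245),100,72,4)]),np.hstack([crop(a,(370,182),100,72,4),crop(b,(316,176),100,72,4)])])
cv2.imwrite("pics/m1.png",m)
E
```

```text
(no output)
```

View pics/m1.png

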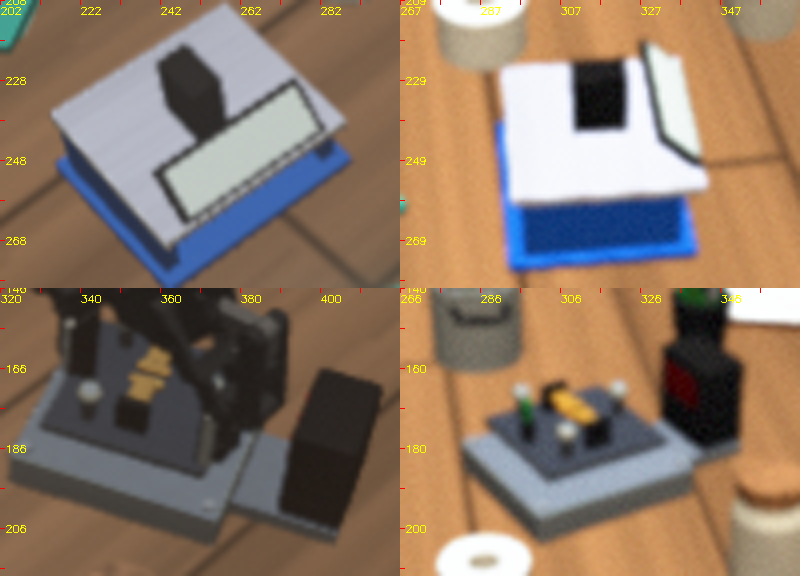

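View pics/wrist0.png

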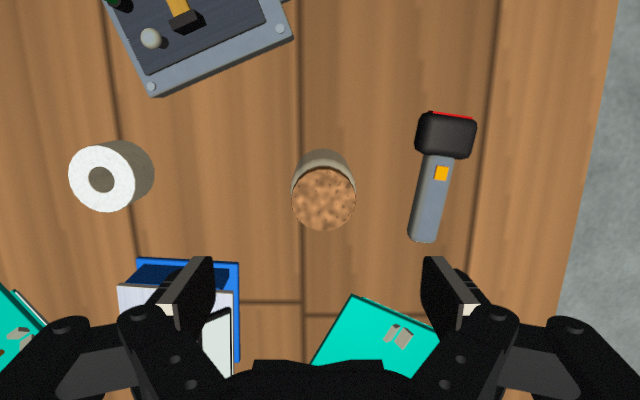

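The crops confirm the choice: a silver plate with a black grip on the blue stand, mirror edge towards about world +x. The mount's green pin is at the left and its scanner head at the right, so its yaw is about +22°. The wrist view shows the mount's foot corners at (152,97) and (293,38), with the front ball at (150,38). Now I fit both poses.

```bash
cat > fit0.py <<'E'
from h import *
S,D,W=(eyes.camera_params(n) for n in("scene","side","wrist"))
def Rz(a): c,s=np.cos(a),np.sin(a); return np.array([[c,-s,0],[s,c,0],[0,0,1]])
def fit(obs,mk,x0,**k):
    f=lambda q: np.concatenate([proj(p,Rz(q[3])@np.array(mk(l,q))+q[:3])[0]-uv for p,l,uv in obs])
    r=least_squares(f,x0,loss="soft_l1",**k); return r.x,f(r.x).reshape(-1,2)
pc=dict(a=(60,65,-22.5),b=(60,-65,-22.5),c=(-60,-65,-22.5),d=(-60,65,-22.5))
obs=[(S,'a',(288.5,238.5)),(S,'b',(244.5,270)),(S,'c',(215,236.3)),(S,'d',(259,208.8)),
(D,'d',(292,225.8)),(D,'a',(337.5,223.3)),(D,'b',(343.8,255.5)),(D,'c',(295.5,260))]
q,r=fit(obs,lambda l,q:pc[l],[530,-200,82,0]); print("plate grip",q.round(3));print(r.round(1).tolist())
fc=dict(a=(75,70,30),b=(75,-70,30),c=(-75,-70,30),d=(-75,70,30),B1=(42,0),B2=(-30,38),B3=(-30,-38))
mk=lambda l,q: fc[l] if len(l)==1 else (*fc[l],q[4])
obs=[(D,'d',(282,180.5)),(D,'c',(301.5,197.5)),(D,'b',(339,187.5)),(S,'b',(373.7,204.5)),(S,'c',(321,188)),
(D,'B3',(307.7,176)),(D,'B2',(296.2,166.3)),(D,'B1',(320.7,165.5)),(S,'B3',(342.5,171.5)),(W,'B3',(150,38)),(W,'b',(293,36)),(W,'c',(152,93))]
q,r=fit(obs,mk,[560,50,0,.38,70]); print("mount",q.round(3));print(r.round(1).tolist())
E
python3 fit0.py
```

```text
plate grip [ 4.98952e+02 -1.79056e+02  7.71430e+01 -6.70000e-02]
[[0.6, 0.0], [-0.4, -0.2], [-0.1, 0.6], [-0.2, 0.3], [0.7, 0.3], [-1.1, 0.1], [0.1, -0.1], [-0.4, -1.2]]
mount [ 530.363  165.718  -11.101 -106.451   85.891]
[[-1.3, -1.0], [-1.8, 1.2], [-0.0, -1.3], [-0.2, 1.6], [0.5, 0.9], [-0.9, -0.3], [-0.3, -0.3], [-0.7, -0.1], [-0.3, 0.3], [0.6, -2.1], [0.5, 0.1], [-0.6, 3.2]]
```

Emit:
step_arm --pt "-4 18 -7 -0.17 85" --pt "-8 36 -14 -0.34 85" --pt "-12 54 -20 -0.51 85" --pt "-16 72 -27 -0.68 85" --pt "-20 90 -34 -0.85 85" --pt "-24 108 -40 -1.02 85" --pt "-28 126 -47 -1.19 85" --pt "-32 145 -53 -1.36 85" --pt "-35 165 -60 -1.5 85" --pt "-35 165 -60 -1.571 85" --pt "-35 165 -60 -1.571 85"

```text
time: 1.52
tool_pos: [589.7, 165.2, 230.4]
ee_rot: [0.5, -0.5, 0.5, 0.5]
force: [-0.7, -0.5, 0.2]
grip_width: 84.9
```

Run:
```python
from h import *
import pickle
s=status.sense();p=eyes.camera_params("wrist");a=eyes.get_image("wrist");b=eyes.get_image("side")
sc=eyes.get_image("scene")
pickle.dump((p,a,b,sc),open("v1.pkl","wb"));print(s["time"],s["tool_pos"],s["ee_rot"],s["joint_pos"])
cv2.imwrite("pics/w1.png",cv2.resize(a,(800,500),interpolation=cv2.INTER_CUBIC))
```

```text
1.525 [589.74539575 165.21220261 230.37799389] [ 0.49991797 -0.49981344  0.50021494  0.50005357] [ 8.82407730e-02  1.31829625e-01  1.62356502e+00 -9.36864247e-06
  1.38673803e+00 -1.48228793e+00]
```

View pics/w1.png

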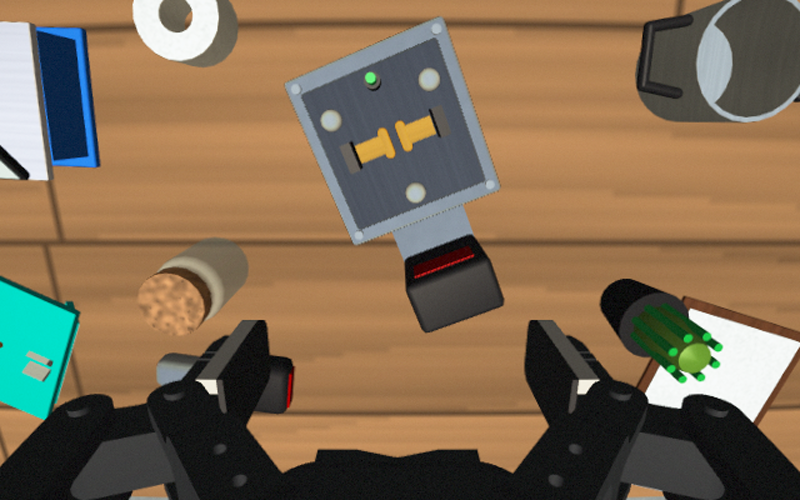

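The wrist view, displayed at 1.25×, shows the mount clearly: foot corners (442,17), (285,85), (357,244), (499,187). The balls are at (331,120), (429,79), (415,192), the green pin at (370,77) and the jaws around (396,139).

```bash
cat > fit1.py <<'E'
import pickle; exec(open("fit0.py").read().split("pc=")[0])
p,a,b,sc=pickle.load(open("v1.pkl","rb"))
fc=dict(a=(75,70,30),b=(75,-70,30),c=(-75,-70,30),d=(-75,70,30),B1=(42,0),B2=(-30,38),B3=(-30,-38))
mk=lambda l,q: fc[l] if len(l)==1 else (*fc[l],q[4])
w=lambda l,u,v:(p,l,(u/1.25,v/1.25))
ow=[w('d',442,17),w('c',285,85),w('b',357,244),w('a',499,187),w('B3',331,120),w('B2',429,79),w('B1',415,192)]
os=[(D,'B3',(307.7,176)),(D,'B2',(296.2,166.3)),(D,'B1',(320.7,165.5)),(D,'c',(301.5,197.5)),(D,'b',(339,187.5)),(S,'B3',(342.5,171.5))]
for o in(ow,ow[4:],ow+os):
    z=lambda l,q:mk(l,q)
    f=lambda v: np.concatenate([proj(P,Rz(v[2])@np.array(mk(l,[0,0,0,0,v[3]]))+[v[0],v[1],0])[0]-uv for P,l,uv in o])
    r=least_squares(f,[530,165,.36,70],loss="soft_l1");print(r.x.round(3),f(r.x).reshape(-1,2).round(1).tolist())
E
python3 fit1.py
```

```text
[5.29932e+02 1.64668e+02 3.88000e-01 7.63210e+01] [[-0.1, -3.6], [-3.1, -1.0], [-1.7, 2.9], [3.5, 1.4], [0.3, 0.5], [-0.2, -0.2], [1.0, 0.0]]
[5.29845e+02 1.64251e+02 3.77000e-01 7.60180e+01] [[0.0, -0.2], [-0.1, 0.1], [0.1, 0.1]]
[5.30099e+02 1.64577e+02 3.88000e-01 7.54270e+01] [[-0.1, -3.4], [-3.2, -0.9], [-1.8, 3.0], [3.4, 1.6], [0.3, 0.7], [-0.3, 0.1], [0.9, 0.1], [-0.5, -0.3], [-0.5, -0.2], [-0.9, -0.2], [-1.2, -1.3], [0.2, -4.3], [-0.5, 0.5]]
```

Emit:
step_arm --pt "2 7 -25 0.01 85" --pt "6 18 -70 0.02 85" --pt "10 30 -115 0.03 85" --pt "14 44 -165 0.04 85" --pt "18 57 -215 0.05 85" --pt "23 70 -265 0.06 85" --pt "27 82 -310 0.067 85" --pt "30 89 -336 0.067 85" --pt "30 91 -344 0.067 85" --pt "30 91 -344 0.067 85"

```text
time: 2.92
tool_pos: [499.2, -179.0, 200.8]
ee_rot: [0.517, -0.483, 0.517, 0.483]
force: [0.3, 0.5, 0.6]
grip_width: 84.9
```

Run:
```python
from h import *
import pickle
s=status.sense();p=eyes.camera_params("wrist");a=eyes.get_image("wrist")
pickle.dump((p,a,s),open("v2.pkl","wb"));print(s["time"],s["tool_pos"],s["ee_rot"],s["joint_pos"])
cv2.imwrite("pics/w2.png",crop(a,(320,180),320,240,2.5 and 2))
```

```text
2.925 [ 499.16170013 -178.96307839  200.7775093 ] [ 0.51673926 -0.48276548  0.51651651  0.48283406] [-5.58407610e-01 -4.17701360e-02  1.85787858e+00  3.39539571e-04
  1.32549669e+00 -2.06161724e+00]
```

View pics/w2.png

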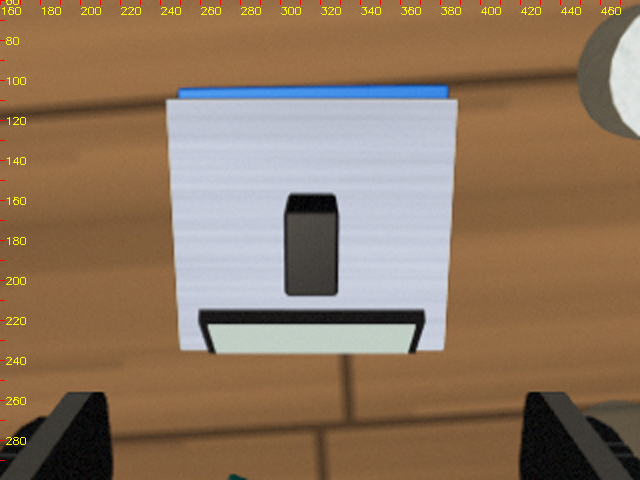

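The close wrist view shows the silver plate with crop corners (167,99), (457,99), (444,350), (180,350). The black grip's top spans (284..338, 212..295), and the mirror is at the bottom (+x) edge.

Run:
```python
import pickle; exec(open("fit0.py").read().split("obs=")[0])
p,a,s=pickle.load(open("v2.pkl","rb"))
pc.update(e=(-18,-11,22.5),f=(-18,11,22.5),g=(18,11,22.5),h=(18,-11,22.5))
o=[(p,l,(160+u/2,60+v/2)) for l,u,v in[('c',167,99),('d',457,99),('a',444,350),('b',180,350),('e',284,212),('f',338,212),('g',338,295),('h',285,295)]]
q,r=fit(o,lambda l,q:pc[l],[499,-179,82,-.067]);print(q.round(3),r.round(1).tolist())
q,r=fit(o,lambda l,q:pc[l],[499,-179,82.5,-.067],bounds=([400,-300,82.4,-1],[600,0,82.6,1]));print(q.round(3),r.round(1).tolist())
R=cv2.Rodrigues(np.zeros(3))[0]
from scipy.spatial.transform import Rotation as Ro
w,x,y,z=s["ee_rot"];T=Ro.from_quat([x,y,z,w]).as_matrix();print(T.round(3)); print("shift to grip in tool axes",T.T@(q[:3]-s["tool_pos"]))
```

```text
[ 4.97396e+02 -1.79753e+02  7.76510e+01 -6.80000e-02] [[-0.2, 0.2], [-0.0, 0.3], [-0.2, -0.1], [0.2, -0.2], [-0.1, -0.7], [0.4, -0.7], [-0.0, 0.6], [-0.0, 0.6]]
[ 4.96463e+02 -1.79691e+02  8.24000e+01 -6.70000e-02] [[-1.4, -0.6], [1.1, -0.7], [0.7, 0.8], [-0.7, 0.8], [-0.3, -0.8], [0.6, -0.8], [0.2, 1.3], [-0.3, 1.3]]
[[ 0.    -0.998  0.068]
 [ 0.     0.068  0.998]
 [-1.    -0.     0.   ]]
shift to grip in tool axes [118.3768521    2.66069309  -0.94432312]
```

Emit:
step_arm --pt "20 2 -1 0 85" --pt "50 2 -1 0 85" --pt "80 2 -1 0 85" --pt "105 2 -1 0 85" --pt "120 2 -1 0 85" --pt "130 2 -1 0 85" --pt "136 2 -1 0 85" --pt "136 2 -1 0 85" --newtons 60

```text
time: 3.98
tool_pos: [497.2, -179.9, 64.9]
ee_rot: [0.516, -0.483, 0.516, 0.483]
force: [-0.4, -0.4, 0.2]
grip_width: 85.3
```

Emit:
step_arm --pt "0 0 0 0 60" --pt "0 0 0 0 40" --pt "0 0 0 0 28" --pt "0 0 0 0 20" --pt "0 0 0 0 10" --pt "0 0 0 0 10" --pt "0 0 0 0 10" --newtons 60

```text
time: 4.85
tool_pos: [497.2, -180.1, 65.3]
ee_rot: [0.516, -0.483, 0.516, 0.483]
force: [-1.6, 0.4, 4.4]
grip_width: 19.4
```

Emit:
step_arm --pt "-1 0 0 0 10" --pt "-4 0 0 0 10" --pt "-10 0 0 0 10" --pt "-20 0 0 0 10" --pt "-35 0 0 0 10" --pt "-50 0 0 0 10" --pt "-60 0 0 0 10" --pt "-60 0 0 0 10" --pt "-60 0 0 0 10"

```text
time: 5.98
tool_pos: [496.6, -179.6, 124.2]
ee_rot: [0.516, -0.483, 0.517, 0.483]
force: [-0.3, 0.1, -4.1]
grip_width: 19.2
```

Run:
```python
from h import *
import pickle
s=status.sense();p=eyes.camera_params("wrist");a=eyes.get_image("wrist");b=eyes.get_image("side")
pickle.dump((p,a,s,b),open("v3.pkl","wb"));print(s["time"],s["tool_pos"],s["ee_rot"],s["force"],s["ft_torque"],s["grip_width"])
cv2.imwrite("pics/w3.png",np.vstack([crop(a,(320,270),320,240,2),np.pad(crop(b,(320,225),200,60,3),((0,0),(0,40),(0,0)))]) [:600] if 0 else np.hstack([crop(a,(320,270),266,250,2),crop(b,(320,235),133,250,2)]))
```

```text
5.975 [ 496.61861712 -179.64315724  124.20683832] [ 0.51633547 -0.48267449  0.51650589  0.48336806] [-0.33333299  0.07854586 -4.1282428 ] [-0.01339395  0.06777888  0.04453418] 19.20390491002364
```

View pics/w3.png

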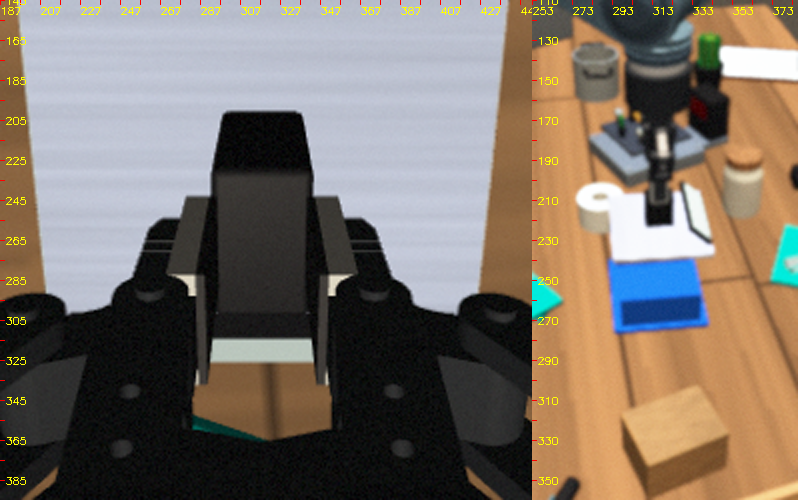

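The plate is held and level, with a load of about 4 N. In the wrist crop the block's top runs from rows 172 to 312 and its -x base edge is at row 112. Next I fit its pose in the hand and check the tilt.

```bash
cat > inhand.py <<'E'
import pickle; exec(open("fit0.py").read().split("obs=")[0])
p,a,s,b=pickle.load(open("v3.pkl","rb"))
k=dict(e=(-18,-11,22.5),f=(-18,11,22.5),g=(18,11,22.5),h=(18,-11,22.5),m=(-18,-11,-22.5),n=(-18,11,-22.5),**pc)
u=lambda l,x,y:(p,l,(187+x/2,145+y/2))
o=[u('e',213,172),u('f',310,172),u('g',305,312),u('h',217,312),u('m',222,112),u('n',301,112)]
q,r=fit(o,lambda l,q:k[l],[497,-180,140,-.068]);print(q.round(3),(q[:3]-s["tool_pos"]).round(1),r.round(1).tolist())
print({l:proj(p,Rz(q[3])@np.array(k[l])+q[:3])[0].round(1).tolist() for l in'abcd'})
E
python3 inhand.py
python3 - <<'E'
from h import *
import pickle
p,a,s,b=pickle.load(open("v3.pkl","rb"))
g=cv2.cvtColor(a,cv2.COLOR_BGR2GRAY)
hsv=cv2.cvtColor(a,cv2.COLOR_BGR2HSV); m=((hsv[...,1]<60)&(hsv[...,2]>120)).astype(np.uint8)
for v in (20,60,100,140,180,220,260):
    xs=np.where(m[v])[0]; print(v,xs.min(),xs.max())
for u in (250,320,390): ys=np.where(m[:,u])[0]; print(u,ys.min(),ys.max())
E
```

```text
[ 5.00057e+02 -1.79233e+02  1.31646e+02 -6.90000e-02] [3.4 0.4 7.4] [[-0.3, -0.6], [0.4, -0.5], [1.1, 0.0], [-1.0, -0.1], [0.4, 0.8], [-0.5, 0.9]]
{'a': [419.3, 319.3], 'b': [215.4, 318.9], 'c': [197.7, 127.1], 'd': [437.9, 127.7]}Traceback (most recent call last):
  File "<stdin>", line 7, in <module>
    return umr_minimum(a, axis, None, out, keepdims, initial, where)
ValueError: zero-size array to reduction operation minimum which has no identity
```

Run:
```python
from h import *
import pickle
p,a,s,b=pickle.load(open("v3.pkl","rb"))
hsv=cv2.cvtColor(a,cv2.COLOR_BGR2HSV); m=((hsv[...,1]<60)&(hsv[...,2]>120)).astype(np.uint8)
n,l,st,_=cv2.connectedComponentsWithStats(m); i=l[180,320]; print(st[i]); m=(l==i)
for v in (120,125,130,135,140,160,200,240,280):
    xs=np.where(m[v])[0]; print(v,(xs.min(),xs.max()) if len(xs) else 0)
for u in (220,250,320,390,420): ys=np.where(m[:,u])[0]; print(u,ys.min(),ys.max())
```

```text
[  193   121   250   181 32882]
120 0
125 (np.int64(194), np.int64(442))
130 (np.int64(194), np.int64(442))
135 (np.int64(195), np.int64(441))
140 (np.int64(195), np.int64(441))
160 (np.int64(197), np.int64(439))
200 (np.int64(200), np.int64(435))
240 (np.int64(204), np.int64(431))
280 (np.int64(209), np.int64(427))
220 121 301
250 121 284
320 121 200
390 121 288
420 122 293
```

```bash
cat > inhand2.py <<'E'
import pickle; exec(open("fit0.py").read().split("obs=")[0])
p,a,s,b=pickle.load(open("v3.pkl","rb"))
from scipy.spatial.transform import Rotation as Ro
k=dict(e=(-18,-11,22.5),f=(-18,11,22.5),g=(18,11,22.5),h=(18,-11,22.5),m=(-18,-11,-22.5),n=(-18,11,-22.5),**pc)
u=lambda l,x,y:(l,(187+x/2,145+y/2))
o=[u('e',213,172),u('f',310,172),u('g',305,312),u('h',217,312),u('m',222,112),u('n',301,112),('c',(193.3,120.8)),('d',(443.3,121))]
def P(q,X): return proj(p,Rz(q[3])@Ro.from_euler('xy',q[4:6]).as_matrix()@np.array(X,float)+q[:3])[0]
def f(q):
    L=[P(q,k[l])-uv for l,uv in o]
    for sy,pts in((-1,[(197,160),(200,200),(204,240),(209,280)]),(1,[(439.5,160),(435.5,200),(431.5,240),(427.5,280)])):
        A,B=P(q,(-60,65*sy,-22.5)),P(q,(60,65*sy,-22.5)); n=np.array([B[1]-A[1],A[0]-B[0]])/np.hypot(*(B-A))
        L.append([n@(np.array(t)-A) for t in pts])
    return np.concatenate(L)
for tilt in(0,1):
    q0=np.array([497,-180,140,-.068,0,0.]); g=(lambda z:f(z)) if tilt else (lambda z:f(np.r_[z,0,0]))
    r=least_squares(g,q0 if tilt else q0[:4],loss="soft_l1");print(r.x.round(3),(r.x[:3]-s["tool_pos"]).round(1),g(r.x).round(1).tolist())
E
python3 inhand2.py
```

```text
[ 4.96900e+02 -1.78829e+02  1.38440e+02 -6.80000e-02] [ 0.3  0.8 14.2] [-1.1, -1.7, 2.0, -1.7, 2.7, 2.1, -1.6, 2.1, -0.0, -1.2, 0.5, -1.2, -0.1, 1.3, -0.3, 1.5, 0.2, -0.7, -0.5, 0.6, 0.2, 0.2, 0.2, 0.2]
[ 4.96990e+02 -1.78994e+02  1.37945e+02 -6.70000e-02  5.00000e-03
  1.80000e-02] [ 0.4  0.6 13.7] [-1.7, -0.8, 1.3, -0.7, 2.0, 2.1, -2.0, 2.0, -0.1, -1.8, 0.4, -1.7, -0.5, 0.9, 0.2, 0.9, 0.3, -0.9, -1.0, -0.1, 0.0, 0.2, 0.4, 0.7]
```

Emit:
step_arm --pt "-20 0 5 0 10" --pt "-45 -1 20 -0.03 10" --pt "-65 -2 50 -0.07 10" --pt "-75 -3 90 -0.12 10" --pt "-75 -4 135 -0.18 10" --pt "-75 -5 180 -0.24 10" --pt "-75 -6 225 -0.3 10" --pt "-75 -7 265 -0.36 10" --pt "-75 -8 300 -0.4 10" --pt "-75 -9 325 -0.43 10" --pt "-75 -9.5 340 -0.451 10" --pt "-75 -10 345 -0.451 10"

```text
time: 7.58
tool_pos: [529.8, 164.0, 199.2]
ee_rot: [0.395, -0.586, 0.395, 0.587]
force: [0.9, -0.7, -3.5]
grip_width: 19.2
```

Emit:
step_arm --pt "0 0 0 0 10" --pt "0 0 0 0 10" --pt "0 0 0 0 10"

```text
time: 7.95
tool_pos: [530.1, 163.1, 199.7]
ee_rot: [-0.396, 0.586, -0.396, -0.586]
force: [0.2, -0.8, -3.6]
grip_width: 19.1
```

Run:
```python
from h import *
import pickle
s=status.sense();p=eyes.camera_params("wrist");a=eyes.get_image("wrist");b=eyes.get_image("side");c=eyes.get_image("scene")
pickle.dump((p,a,s,b,c),open("v4.pkl","wb"));print(s["time"],s["tool_pos"],s["ee_rot"],s["force"],s["ft_torque"],s["grip_width"])
cv2.imwrite("pics/w4.png",np.hstack([crop(b,(320,160),100,140,4),crop(c,(360,150),100,140,4)]))
```

```text
7.95 [530.08418195 163.06509897 199.7209209 ] [-0.39560771  0.58609622 -0.39566938 -0.58603029] [ 0.15195875 -0.79888069 -3.55755708] [0.00661092 0.02749823 0.02285583] 19.1038483760572
```

View pics/w4.png

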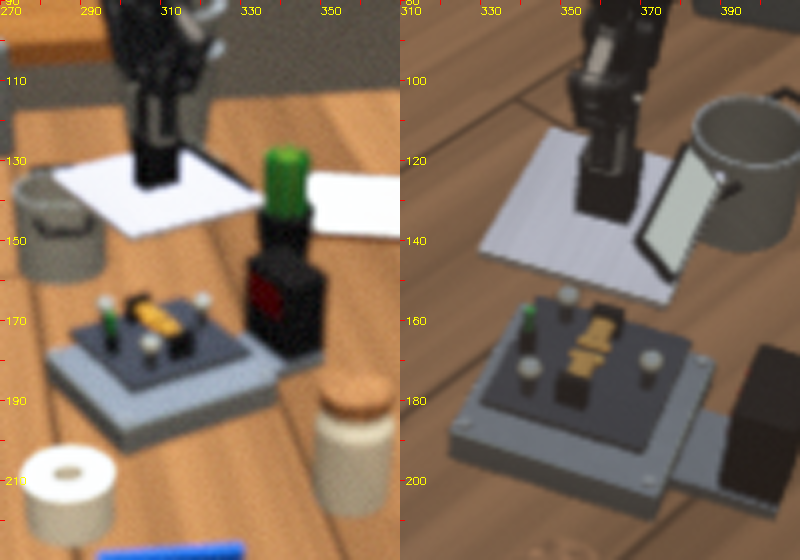

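The side and scene crops show the plate level over the mount. Scene ball pixels are (342.2,172.5), (352,154) and (372.8,170.2), now visible without occlusion. I refit the mount quickly using the balls from all three cameras.

```bash
cat > fit2.py <<'E'
exec(open("fit1.py").read().split("for o in")[0])
sb=[(S,'B3',(342.2,172.5)),(S,'B2',(352,154)),(S,'B1',(372.8,170.2))]
for o in(ow[4:]+os[:3]+sb,sb+os[:3]):
    f=lambda v: np.concatenate([proj(P,Rz(v[2])@np.array(mk(l,[0,0,0,0,v[3]]))+[v[0],v[1],0])[0]-uv for P,l,uv in o])
    r=least_squares(f,[530,165,.36,70]);print(r.x.round(3),f(r.x).reshape(-1,2).round(1).tolist())
# held plate corners, scene/side, tool at rest
_,_,s,_,_=pickle.load(open("v4.pkl","rb"))
pc=dict(a=(60,65,-22.5),b=(60,-65,-22.5),c=(-60,-65,-22.5),d=(-60,65,-22.5))
for l,uvs,uvd in(('c',(330,142.5),(302.8,149.3)),('b',(376.5,155.5),(335,140))): pass
o=[(S,'c',(330,142.5)),(S,'b',(376.6,155.8)),(S,'d',(347.3,112)),(D,'d',(282.5,133)),(D,'c',(303.3,149.4)),(D,'b',(335.8,140.5))]
q,r=fit(o,lambda l,q:pc[l],[530,164,213,.384]);print(q.round(3),(q[:3]-s["tool_pos"]).round(1),r.round(1).tolist())
E
python3 fit2.py
```

```text
[5.30115e+02 1.64304e+02 3.78000e-01 7.50120e+01] [[0.2, 0.2], [-0.2, 0.5], [0.2, 0.2], [-0.7, -0.1], [-0.4, -0.1], [-0.8, -0.0], [-0.3, -0.4], [-0.5, 0.1], [-0.7, 0.2]]
[5.31781e+02 1.64417e+02 3.84000e-01 7.52350e+01] [[0.2, -0.1], [-0.1, 0.3], [-0.1, 0.4], [-0.1, -0.3], [0.0, -0.2], [-0.4, -0.2]]
[5.30481e+02 1.65631e+02 2.12345e+02 3.86000e-01] [ 0.4  2.6 12.6] [[-0.4, 0.2], [0.4, 0.2], [0.1, 0.3], [-0.1, 0.6], [-0.8, -0.8], [0.1, -0.7]]
```

Emit:
step_arm --pt "10 0 0 0 10" --pt "25 0 0 0 10" --pt "40 0 0 0 10" --pt "52 0 0 0 10" --pt "60 0 0 0 10" --pt "66 0 0 0 10" --pt "70 0 0 0 10" --pt "70 0 0 0 10"

```text
time: 9.1
tool_pos: [530.0, 163.7, 129.6]
ee_rot: [0.395, -0.586, 0.395, 0.586]
force: [-1.3, -0.8, -3.9]
grip_width: 19.3
```

Emit:
step_arm --pt "2 0 0 0 10" --pt "4 0 0 0 10" --pt "6 0 0 0 10" --pt "6 0 0 0 10"

```text
time: 9.6
tool_pos: [529.9, 163.7, 123.5]
ee_rot: [0.395, -0.586, 0.395, 0.586]
force: [0.9, 0.1, -4.2]
grip_width: 19.8
```

Emit:
step_arm --pt "1.5 0 0 0 10" --pt "3 0 0 0 10" --pt "4 0 0 0 10" --pt "4 0 0 0 10"

```text
time: 10.1
tool_pos: [529.9, 163.7, 119.5]
ee_rot: [0.395, -0.586, 0.395, 0.586]
force: [-0.1, -0.4, -2.4]
grip_width: 19.4
```

Emit:
step_arm --pt "1 0 0 0 10" --pt "2 0 0 0 10" --pt "3 0 0 0 10" --pt "3 0 0 0 10"

```text
time: 10.6
tool_pos: [529.9, 163.7, 116.5]
ee_rot: [0.395, -0.586, 0.395, 0.586]
force: [0.3, 0.0, -3.7]
grip_width: 19.5
```

Emit:
step_arm --pt "1 0 0 0 10" --pt "2 0 0 0 10" --pt "3 0 0 0 10" --pt "3 0 0 0 10"

```text
time: 11.1
tool_pos: [530.8, 163.6, 114.7]
ee_rot: [-0.396, 0.587, -0.395, -0.586]
force: [-0.1, -0.7, 2.0]
grip_width: 19.4
```

Emit:
step_arm --pt "1 0 0 0 10" --pt "2 0 0 0 10" --pt "2 0 0 0 10"

```text
time: 11.48
tool_pos: [531.9, 163.8, 114.3]
ee_rot: [-0.396, 0.587, -0.394, -0.585]
force: [-1.8, -0.7, 9.4]
grip_width: 19.0
```

Emit:
step_arm --pt "0.7 0 0 0 10" --pt "1.4 0 0 0 10" --pt "1.4 0 0 0 10"

```text
time: 11.85
tool_pos: [532.7, 164.0, 114.1]
ee_rot: [-0.397, 0.588, -0.394, -0.585]
force: [-0.6, -0.1, 13.5]
grip_width: 19.2
```

```bash
python3 -c "
from plant import status
s=status.sense();print(s['tool_pos'],s['force'],s['ft_torque'],s['ee_rot'])"
```

```text
[532.67690394 164.03503245 114.09797382] [-0.62865165 -0.08323508 13.47052435] [-0.20194022  0.47079268 -0.02933178] [-0.39667976  0.58788067 -0.39395535 -0.58467142]
```

Run:
```python
from h import *
import pickle
from scipy.spatial.transform import Rotation as Ro
F=[];T=[];P=[]
for i in range(6):
    n=("side","scene","wrist")[i%3]; im=eyes.get_image(n); s=status.sense(); F.append(s["force"]);T.append(s["ft_torque"]);P.append(s["tool_pos"])
    pickle.dump((eyes.camera_params(n),im,s),open(f"v5{n}.pkl","wb"))
print(s["time"],np.mean(F,0).round(2),np.std(F,0).round(2),np.mean(T,0).round(3),np.std(T,0).round(3),np.mean(P,0).round(2))
w,x,y,z=s["ee_rot"];print(Ro.from_quat([x,y,z,w]).as_matrix().round(4).tolist())
b=pickle.load(open("v5side.pkl","rb"))[1];c=pickle.load(open("v5scene.pkl","rb"))[1]
cv2.imwrite("pics/w5.png",np.hstack([crop(b,(312,165),80,70,5),crop(c,(358,165),80,70,5)]))
```

```text
12.15 [-2.08 -0.77 14.21] [0.24 0.29 0.24] [-0.227  0.477  0.001] [0.028 0.023 0.023] [532.65 164.03 114.09]
[[0.0059, -0.927, -0.3749], [0.0006, -0.3749, 0.9271], [-1.0, -0.0057, -0.0016]]
```

View pics/w5.png

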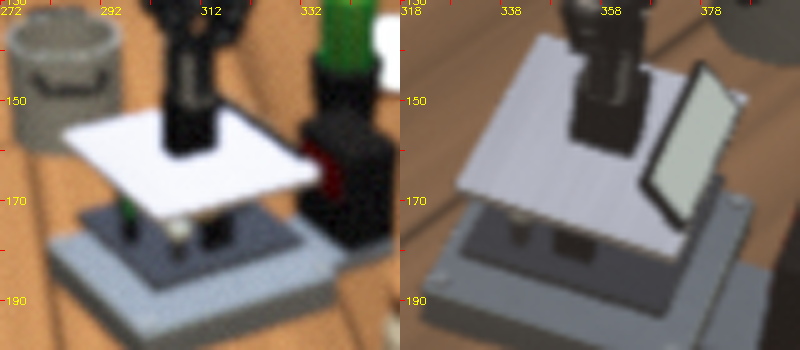

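Run:
```python
exec(open("fit1.py").read().split("for o in")[0])
wj=(p,(395.5/1.25,139/1.25)); dj=(D,(308.8,169.3)); sj=(S,(359.3,163.5))
print(tri([wj,dj,sj]),tri([wj,dj]),tri([wj,sj]),tri([dj,sj]))
```

```text
(array([529.70874154, 165.21987965,  78.13650418]), np.float64(1.8449944566656882)) (array([529.7271687 , 164.80344615,  72.23948467]), np.float64(0.23292246483345025)) (array([529.75614132, 165.14218821,  84.02644741]), np.float64(1.6711274834563596)) (array([527.81144417, 176.28140484,  70.30111013]), np.float64(1.1087467387178833))
```

Emit:
step_arm --pt "-0.5 1 0.4 0 10" --pt "-0.5 2.3 0.9 0 10" --pt "-0.5 2.3 0.9 0 10" --pt "0 2.3 0.9 0 10" --pt "0 2.3 0.9 0 10"

```text
time: 12.78
tool_pos: [530.8, 163.8, 114.1]
ee_rot: [-0.397, 0.588, -0.394, -0.584]
force: [0.4, -1.3, 12.7]
grip_width: 19.3
```

Emit:
step_arm --pt "0.6 0.2 0.1 0 10" --pt "1 0.3 0.1 0 10" --pt "1 0.3 0.1 0 10"

```text
time: 13.15
tool_pos: [531.1, 163.9, 114.0]
ee_rot: [-0.397, 0.589, -0.393, -0.584]
force: [0.4, -1.4, 15.7]
grip_width: 19.2
```

Emit:
step_arm --pt "0.5 0.3 0.1 0 10" --pt "0.8 0.4 0.2 0 10" --pt "0.8 0.4 0.2 0 10"

```text
time: 13.52
tool_pos: [531.1, 164.0, 113.8]
ee_rot: [-0.398, 0.589, -0.393, -0.583]
force: [-1.1, -1.7, 17.6]
grip_width: 19.5
```

Run:
```python
from h import *
from scipy.spatial.transform import Rotation as Ro
F=[];T=[]
for i in range(4):
    eyes.get_image("side"); s=status.sense(); F.append(s["force"]);T.append(s["ft_torque"])
print(np.mean(F,0).round(2),np.mean(T,0).round(3),s["tool_pos"].round(2))
w,x,y,z=s["ee_rot"];print(Ro.from_quat([x,y,z,w]).as_matrix().round(4)[:,0])
```

```text
[-0.88 -0.97 16.91] [-0.268  0.169 -0.025] [531.08 164.01 113.74]
[ 9.9e-03  7.0e-04 -1.0e+00]
```

Emit:
step_arm --pt "0.5 0.3 -0.4 0 10" --pt "0.9 0.4 -0.4 0 10" --pt "0.9 0.4 -0.4 0 10"

```text
time: 14.1
tool_pos: [530.9, 163.7, 112.9]
ee_rot: [-0.398, 0.589, -0.393, -0.584]
force: [-0.9, 0.5, 17.5]
grip_width: 19.6
```

Emit:
step_arm --pt "0.4 0.2 0 0 10" --pt "0.8 0.3 0 0 10" --pt "0.8 0.3 0 0 10"

```text
time: 14.48
tool_pos: [530.2, 163.5, 111.3]
ee_rot: [-0.397, 0.589, -0.393, -0.584]
force: [0.9, -0.3, 14.3]
grip_width: 19.4
```

Emit:
step_arm --pt "0.5 0 0 0 10" --pt "1 0 0 0 10" --pt "1 0 0 0 10"

```text
time: 14.85
tool_pos: [528.9, 163.3, 108.3]
ee_rot: [-0.397, 0.588, -0.394, -0.584]
force: [1.7, -0.9, 4.9]
grip_width: 19.3
```

Emit:
step_arm --pt "0.5 0 0 0 10" --pt "1 0 0 0 10" --pt "1 0 0 0 10"

```text
time: 15.22
tool_pos: [526.5, 163.1, 103.5]
ee_rot: [-0.396, 0.587, -0.395, -0.586]
force: [8.1, -0.2, -8.3]
grip_width: 19.3
```

Emit:
step_arm --pt "0 -1.2 -0.3 0 10" --pt "0 -2.4 -0.6 0 10" --pt "0.3 -3.5 -0.9 0 10" --pt "0.3 -3.5 -0.9 0 10"

```text
time: 15.72
tool_pos: [528.6, 163.4, 102.8]
ee_rot: [0.395, -0.585, 0.396, 0.587]
force: [4.4, -0.0, -11.3]
grip_width: 19.4
```

Run:
```python
from h import *
from scipy.spatial.transform import Rotation as Ro
F=[];T=[]
for i in range(3):
    eyes.get_image("side"); s=status.sense(); F.append(s["force"]);T.append(s["ft_torque"])
print(np.mean(F,0).round(2),np.mean(T,0).round(3),s["tool_pos"].round(2))
w,x,y,z=s["ee_rot"];print(Ro.from_quat([x,y,z,w]).as_matrix().round(4))
```

```text
[  3.27  -0.7  -12.94] [-0.182 -0.604  0.008] [528.47 163.35 102.93]
[[-3.200e-03 -9.271e-01 -3.748e-01]
 [-4.000e-04 -3.748e-01  9.271e-01]
 [-1.000e+00  3.100e-03  9.000e-04]]
```

Emit:
step_arm --pt "0.5 -0.6 -0.2 0 10" --pt "1 -1.2 -0.4 0 10" --pt "1 -1.2 -0.4 0 10"

```text
time: 16.25
tool_pos: [530.0, 163.4, 102.7]
ee_rot: [0.395, -0.586, 0.396, 0.587]
force: [-0.9, -2.4, -13.2]
grip_width: 19.3
```

Emit:
step_arm --pt "0.5 0 0 0 10" --pt "1 0 0 0 10" --pt "1 0 0 0 10"

```text
time: 16.62
tool_pos: [530.6, 163.5, 102.5]
ee_rot: [0.395, -0.586, 0.396, 0.587]
force: [-3.8, -3.2, -8.5]
grip_width: 19.3
```

Emit:
step_arm --pt "0.5 0 0 0 10" --pt "1 0 0 0 10" --pt "1 0 0 0 10"

```text
time: 17.0
tool_pos: [531.0, 163.6, 101.9]
ee_rot: [0.395, -0.586, 0.395, 0.586]
force: [-4.7, -2.8, -7.8]
grip_width: 19.3
```

Emit:
step_arm --pt "0.4 0.6 0 0 10" --pt "0.8 1.1 -0.2 0 10" --pt "0.8 1.1 -0.2 0 10"

```text
time: 17.38
tool_pos: [530.9, 163.3, 101.5]
ee_rot: [-0.396, 0.587, -0.395, -0.586]
force: [-2.5, -1.1, -4.8]
grip_width: 19.4
```

Emit:
step_arm --pt "0.5 0.1 -0.2 0 10" --pt "1 0.2 -0.3 0 10" --pt "1 0.2 -0.3 0 10"

```text
time: 17.75
tool_pos: [531.1, 163.2, 101.3]
ee_rot: [-0.396, 0.587, -0.395, -0.586]
force: [-6.1, 0.4, 2.4]
grip_width: 19.4
```

Run:
```python
from h import *
from scipy.spatial.transform import Rotation as Ro
F=[];T=[]
for i in range(3):
    eyes.get_image("side"); s=status.sense(); F.append(s["force"]);T.append(s["ft_torque"])
print(s["time"],np.mean(F,0).round(2),np.mean(T,0).round(3),s["tool_pos"].round(2))
w,x,y,z=s["ee_rot"];print(Ro.from_quat([x,y,z,w]).as_matrix().round(4))
```

```text
17.9 [-5.25 -0.02  3.66] [ 0.038  0.923 -0.056] [531.05 163.18 101.28]
[[ 2.100e-03 -9.271e-01 -3.748e-01]
 [ 1.000e-03 -3.748e-01  9.271e-01]
 [-1.000e+00 -2.300e-03  2.000e-04]]
```

Emit:
step_arm --pt "0 0.7 0 0 10" --pt "0.4 1.2 0 0 10" --pt "0.8 1.4 0 0 10" --pt "0.8 1.4 0 0 10"

```text
time: 18.4
tool_pos: [531.0, 163.1, 101.2]
ee_rot: [-0.397, 0.587, -0.394, -0.585]
force: [-1.7, 4.2, 7.3]
grip_width: 19.5
```

Emit:
step_arm --pt "0.4 0.2 0 0 10" --pt "0.8 0.4 0 0 10" --pt "0.8 0.4 0 0 10"

```text
time: 18.77
tool_pos: [531.0, 163.1, 101.1]
ee_rot: [-0.397, 0.588, -0.393, -0.585]
force: [-3.4, 3.8, 10.7]
grip_width: 19.4
```

Emit:
step_arm --pt "-1 -0.5 -0.2 0 10" --pt "-1.8 -0.8 -0.3 0 10" --pt "-1.8 -0.8 -0.3 0 10"

```text
time: 19.15
tool_pos: [530.9, 163.0, 101.2]
ee_rot: [-0.397, 0.587, -0.394, -0.585]
force: [-1.1, 5.2, 4.6]
grip_width: 19.1
```

Emit:
step_arm --pt "0 0 0 0 24" --pt "0 0 0 0 28" --pt "0 0 0 0 34" --pt "0 0 0 0 40" --pt "0 0 0 0 40"

```text
time: 19.77
tool_pos: [529.3, 161.9, 99.8]
ee_rot: [-0.395, 0.586, -0.395, -0.586]
force: [-0.1, 0.1, 0.1]
grip_width: 40.0
```

Run:
```python
from h import *
import pickle
s=status.sense();p=eyes.camera_params("wrist");a=eyes.get_image("wrist");b=eyes.get_image("side");c=eyes.get_image("scene")
pickle.dump((p,a,s,b,c),open("v6.pkl","wb"));print(s["time"],s["tool_pos"],s["force"],s["ft_torque"],s["grip_width"])
cv2.imwrite("pics/w6.png",np.hstack([crop(b,(312,170),80,80,5),crop(c,(358,170),80,80,5)]))
```

```text
19.775 [529.28697111 161.86742187  99.79412194] [-0.0673275   0.06680649  0.07359073] [ 0.01482352 -0.00988934  0.0428041 ] 39.95328885789325
```

View pics/w6.png

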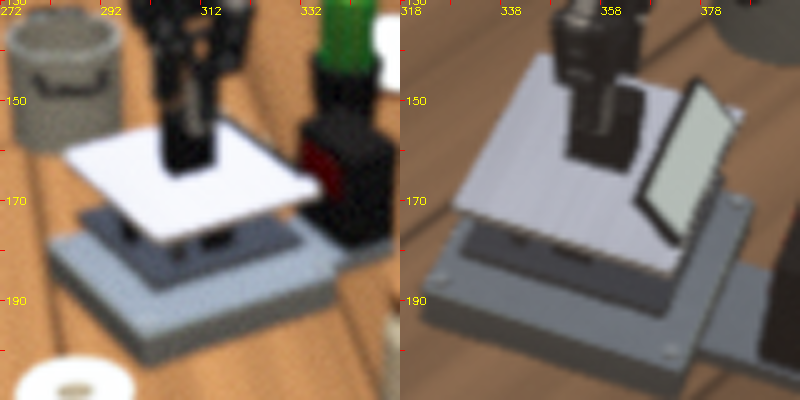

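The plate sits lower and level now, with no force on the open gripper. I'll back straight off, look from above, then check seating with a gentle touch of the shut fingertips on the block's top.

Emit:
step_arm --pt "-2 -2.3 1.2 0 45" --pt "-8 -2.3 1.2 0 45" --pt "-22 -2.3 1.2 0 45" --pt "-40 -2.3 1.2 0 45" --pt "-58 -2.3 1.2 0 45" --pt "-65 -2.3 1.2 0 20" --pt "-65 -2.3 1.2 0 0" --pt "-65 -2.3 1.2 0 0" --pt "-65 -2.3 1.2 0 0" --pt "-65 -2.3 1.2 0 0" --pt "-65 -2.3 1.2 0 0" --newtons 20

```text
time: 21.3
tool_pos: [530.9, 164.0, 164.6]
ee_rot: [0.395, -0.586, 0.395, 0.586]
force: [0.8, -0.2, -0.1]
grip_width: 0.1
```

Run:
```python
from h import *
import pickle
s=status.sense();p=eyes.camera_params("wrist");a=eyes.get_image("wrist");b=eyes.get_image("side")
pickle.dump((p,a,s,b),open("v7.pkl","wb"));print(s["time"],s["tool_pos"],s["force"],s["grip_width"])
cv2.imwrite("pics/w7.png",crop(a,(320,250),360,290,2))
```

```text
21.3 [530.85551181 163.95599646 164.63330721] [ 0.76714398 -0.20852254 -0.14736284] 0.14012933883531034
```

View pics/w7.png

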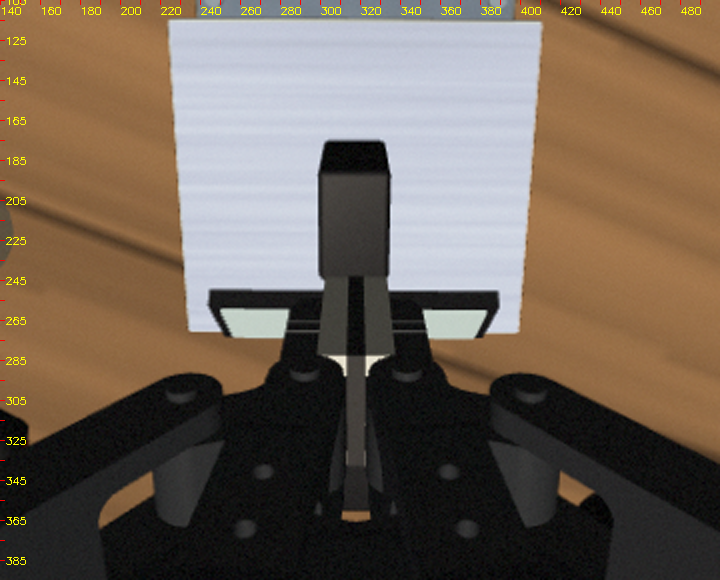

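The wrist view from above shows the plate centred and square on the mount. Crop corners are (168,20), (542,23), (520,332), (189,331), and the block's top rear edge is (319..390,173). I fit its height and tilt.

Run:
```python
import pickle; exec(open("fit0.py").read().split("obs=")[0])
from scipy.spatial.transform import Rotation as Ro
p,a,s,b=pickle.load(open("v7.pkl","rb"))
k=dict(e=(-18,-11,22.5),f=(-18,11,22.5),**pc)
o=[(l,(140+x/2,105+y/2)) for l,x,y in[('c',168,20),('d',542,23),('a',520,332),('b',189,331),('e',319,173),('f',390,173)]]
f=lambda q:np.concatenate([proj(p,Rz(q[3])@Ro.from_euler('xy',q[4:6]).as_matrix()@np.array(k[l],float)+q[:3])[0]-uv for l,uv in o])
r=least_squares(f,[530,164,115,.384,0,0]);print(r.x.round(3),f(r.x).round(1).tolist())
g=lambda q:f(np.r_[q,0,0]); r=least_squares(g,[530,164,115,.384]);print(r.x.round(3),g(r.x).round(1).tolist())
```

```text
[5.31034e+02 1.65005e+02 1.14589e+02 3.81000e-01 2.00000e-03 1.30000e-02] [-0.0, 0.3, 0.3, -0.5, -0.9, 0.3, 0.5, 0.1, -0.5, -0.2, 0.6, -0.0]
[5.30976e+02 1.65009e+02 1.14411e+02 3.81000e-01] [0.3, 0.6, -0.1, -0.2, -0.8, 0.9, 0.3, 0.9, -0.4, -0.9, 0.7, -0.8]
```

Grip height is 114.5, matching the expected home height, and level within the fit's error. Now the gentle press from above.

Emit:
step_arm --pt "6 0 1 0 0" --pt "14 0 1 0 0" --pt "20 0 1 0 0" --pt "23 0 1 0 0" --pt "24 0 1 0 0" --pt "24 0 1 0 0"

```text
time: 22.15
tool_pos: [530.7, 164.9, 141.0]
ee_rot: [-0.395, 0.586, -0.395, -0.586]
force: [0.7, 0.2, -0.2]
grip_width: 0.0
```

Emit:
step_arm --pt "1 0 0 0 0" --pt "2 0 0 0 0" --pt "3 0 0 0 0" --pt "3 0 0 0 0"

```text
time: 22.65
tool_pos: [530.5, 164.9, 137.8]
ee_rot: [0.395, -0.586, 0.395, 0.586]
force: [0.4, -0.6, -1.1]
grip_width: -0.1
```

Emit:
step_arm --pt "0.7 0 0 0 0" --pt "1.4 0 0 0 0" --pt "1.4 0 0 0 0"

```text
time: 23.02
tool_pos: [530.6, 164.9, 136.4]
ee_rot: [0.395, -0.586, 0.395, 0.586]
force: [0.2, -0.2, -0.1]
grip_width: -0.1
```

Emit:
step_arm --pt "0.7 0 0 0 0" --pt "1.4 0 0 0 0" --pt "1.4 0 0 0 0"

```text
time: 23.4
tool_pos: [530.6, 164.9, 135.0]
ee_rot: [0.395, -0.586, 0.395, 0.586]
force: [-0.3, 0.3, 0.7]
grip_width: 0.1
```

Emit:
step_arm --pt "0.5 0 0 0 0" --pt "1 0 0 0 0" --pt "1 0 0 0 0"

```text
time: 23.78
tool_pos: [530.6, 164.9, 134.0]
ee_rot: [0.395, -0.586, 0.395, 0.586]
force: [-0.1, -1.2, -0.5]
grip_width: -0.3
```

Emit:
step_arm --pt "0.5 0 0 0 0" --pt "1 0 0 0 0" --pt "1.5 0 0 0 0" --pt "1.5 0 0 0 0"

```text
time: 24.28
tool_pos: [530.6, 164.9, 132.5]
ee_rot: [0.395, -0.586, 0.395, 0.586]
force: [0.1, -0.0, -0.8]
grip_width: -0.2
```

Emit:
step_arm --pt "0.5 0 0 0 0" --pt "1 0 0 0 0" --pt "1.5 0 0 0 0" --pt "1.5 0 0 0 0"

```text
time: 24.78
tool_pos: [530.5, 164.9, 131.0]
ee_rot: [0.395, -0.586, 0.395, 0.586]
force: [-0.4, -0.1, 0.2]
grip_width: 0.1
```

Run:
```python
from h import *
import pickle
from scipy.spatial.transform import Rotation as Ro
p,a,s,b=pickle.load(open("v7.pkl","rb"))
w,x,y,z=s["ee_rot"];T=Ro.from_quat([x,y,z,w]).as_matrix()
for d in(-10,-5,0,5): print(d,[proj(p,s["tool_pos"]+T@[d,yy,0])[0].round(1).tolist() for yy in(-11,0,11)])
# dif of plate edge location now vs v7 for the same world point
s2=status.sense();p2=eyes.camera_params("wrist");im=eyes.get_image("wrist");pickle.dump((p2,im,s2),open("v8.pkl","wb"))
print(s2["time"],s2["force"])
cv2.imwrite("pics/w8.png",np.hstack([crop(im,(320,235),200,150,4)]))
```

```text
-10 [[315.5, 261.8], [315.5, 242.3], [315.4, 222.2]]
-5 [[315.5, 257.6], [315.5, 238.6], [315.5, 218.9]]
0 [[315.6, 253.6], [315.6, 235.0], [315.5, 215.7]]
5 [[315.6, 249.9], [315.6, 231.6], [315.6, 212.8]]
24.775 [-0.44754891 -0.13109978  0.20744696]
```

View pics/w8.png

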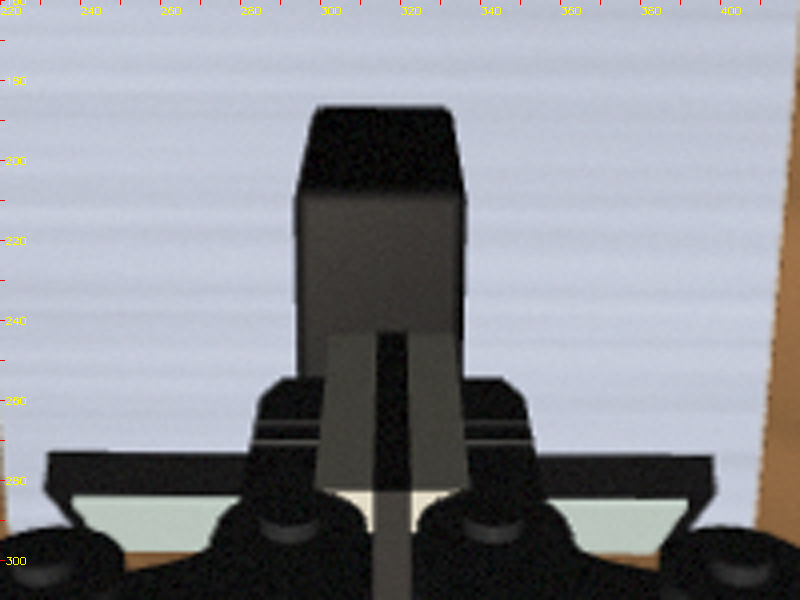

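Fingertips are centred over the block and still clear of it, so I continue feeling downwards.

Emit:
step_arm --pt "0.7 0 0 0 0" --pt "1.4 0 0 0 0" --pt "2 0 0 0 0"

```text
time: 25.2
tool_pos: [530.6, 164.9, 129.0]
ee_rot: [0.395, -0.586, 0.395, 0.586]
force: [0.0, -0.2, 0.2]
grip_width: -0.1
```

Emit:
step_arm --pt "0.7 0 0 0 0" --pt "1.4 0 0 0 0" --pt "2 0 0 0 0"

```text
time: 25.58
tool_pos: [530.6, 164.9, 127.0]
ee_rot: [0.395, -0.586, 0.395, 0.586]
force: [-0.1, -0.0, -0.2]
grip_width: -0.4
```

Emit:
step_arm --pt "0.7 0 0 0 0" --pt "1.4 0 0 0 0" --pt "2 0 0 0 0"

```text
time: 25.95
tool_pos: [530.6, 164.9, 125.0]
ee_rot: [0.395, -0.586, 0.395, 0.586]
force: [-0.5, 0.3, 0.9]
grip_width: 0.3
```

Emit:
step_arm --pt "0.7 0 0 0 0" --pt "1.4 0 0 0 0" --pt "2 0 0 0 0"

```text
time: 26.32
tool_pos: [530.6, 164.9, 123.0]
ee_rot: [0.395, -0.586, 0.395, 0.586]
force: [-1.1, 0.5, -0.2]
grip_width: 0.2
```

Emit:
step_arm --pt "0.7 0 0 0 0" --pt "1.4 0 0 0 0" --pt "2 0 0 0 0"

```text
time: 26.7
tool_pos: [530.6, 164.9, 121.0]
ee_rot: [0.395, -0.586, 0.395, 0.586]
force: [-0.2, 0.2, -0.5]
grip_width: -0.2
```

Emit:
step_arm --pt "0.7 0 0 0 0" --pt "1.4 0 0 0 0" --pt "2 0 0 0 0"

```text
time: 27.08
tool_pos: [530.6, 164.9, 119.0]
ee_rot: [0.395, -0.586, 0.395, 0.586]
force: [-0.2, -0.5, 0.2]
grip_width: 0.1
```

Emit:
step_arm --pt "0.7 0 0 0 0" --pt "1.4 0 0 0 0" --pt "2 0 0 0 0"

```text
time: 27.45
tool_pos: [530.6, 164.9, 117.0]
ee_rot: [0.395, -0.586, 0.395, 0.586]
force: [0.7, 0.0, -0.4]
grip_width: -0.2
```

Emit:
step_arm --pt "0.7 0 0 0 0" --pt "1.4 0 0 0 0" --pt "2 0 0 0 0"

```text
time: 27.82
tool_pos: [530.6, 164.9, 115.0]
ee_rot: [0.395, -0.586, 0.395, 0.586]
force: [0.6, -0.2, 0.0]
grip_width: -0.1
```

Emit:
step_arm --pt "0.7 0 0 0 0" --pt "1.4 0 0 0 0" --pt "2 0 0 0 0"

```text
time: 28.2
tool_pos: [530.6, 164.9, 113.0]
ee_rot: [0.395, -0.586, 0.395, 0.586]
force: [-0.1, -0.9, -0.0]
grip_width: 0.2
```

Run:
```python
from h import *
import pickle
from scipy.spatial.transform import Rotation as Ro
s=status.sense();p=eyes.camera_params("wrist");a=eyes.get_image("wrist");b=eyes.get_image("side");c=eyes.get_image("scene")
pickle.dump((p,a,s,b,c),open("v9.pkl","wb")); print(s["time"],s["tool_pos"],s["force"],s["joint_torque"].round(1))
Rz=Ro.from_euler('z',.381).as_matrix(); G=np.array([531,165,114.5])
P=lambda l:proj(p,Rz@np.array(l,float)+G)[0].round(1).tolist()
print("pred plate -x corners",P((-60,-65,-22.5)),P((-60,65,-22.5)),"block top -x edge",P((-18,-11,22.5)),P((-18,11,22.5)),"+x",P((18,0,22.5)),"centre",P((0,0,22.5)))
hsv=cv2.cvtColor(a,cv2.COLOR_BGR2HSV); m=((hsv[...,1]<60)&(hsv[...,2]>120)).astype(np.uint8)
n,l,st,_=cv2.connectedComponentsWithStats(m); i=1+np.argmax(st[1:,4]);print("plate comp",st[i])
g=cv2.cvtColor(a,cv2.COLOR_BGR2GRAY)
for u in(300,311,318,325):print(u,[(v,int(g[v,u-1:u+2].mean())) for v in range(180,310,4)])
```

```text
28.2 [530.6066283  164.88988882 113.03576006] [-0.09968128 -0.85644215 -0.01795422] [ -0. -35. -30.  -0.   0.  -0.]
pred plate -x corners [198.7, 120.0] [433.0, 120.8] block top -x edge [291.4, 219.0] [339.1, 219.1] +x [315.1, 288.3] centre [315.2, 254.8]
plate comp [  198    93   235   205 36610]
300 [(180, 193), (184, 191), (188, 197), (192, 188), (196, 14), (200, 7), (204, 9), (208, 12), (212, 9), (216, 11), (220, 30), (224, 58), (228, 56), (232, 56), (236, 55), (240, 51), (244, 51), (248, 50), (252, 51), (256, 30), (260, 33), (264, 40), (268, 46), (272, 55), (276, 58), (280, 59), (284, 14), (288, 11), (292, 15), (296, 14), (300, 15), (304, 15), (308, 13)]
311 [(180, 193), (184, 189), (188, 197), (192, 189), (196, 5), (200, 8), (204, 11), (208, 11), (212, 8), (216, 11), (220, 26), (224, 56), (228, 54), (232, 54), (236, 53), (240, 51), (244, 57), (248, 58), (252, 61), (256, 60), (260, 59), (264, 58), (268, 60), (272, 59), (276, 59), (280, 61), (284, 212), (288, 162), (292, 93), (296, 13), (300, 15), (304, 12), (308, 14)]
318 [(180, 193), (184, 189), (188, 197), (192, 190), (196, 6), (200, 10), (204, 8), (208, 7), (212, 4), (216, 12), (220, 27), (224, 53), (228, 55), (232, 52), (236, 50), (240, 49), (244, 8), (248, 10), (252, 8), (256, 7), (260, 9), (264, 12), (268, 10), (272, 10), (276, 13), (280, 9), (284, 61), (288, 64), (292, 62), (296, 61), (300, 59), (304, 61), (308, 60)]
325 [(180, 191), (184, 188), (188, 196), (192, 190), (196, 10), (200, 6), (204, 10), (208, 6), (212, 5), (216, 9), (220, 28), (224, 54), (228, 52), (232, 52), (236, 49), (240, 49), (244, 58), (248, 58), (252, 59), (256, 61), (260, 60), (264, 58), (268, 60), (272, 61), (276, 59), (280, 60), (284, 213), (288, 102), (292, 35), (296, 16), (300, 16), (304, 14), (308, 14)]
```

Emit:
step_arm --pt "0.7 0 0 0 0" --pt "1.4 0 0 0 0" --pt "2 0 0 0 0"

```text
time: 28.72
tool_pos: [530.6, 164.9, 111.0]
ee_rot: [0.395, -0.586, 0.395, 0.586]
force: [0.9, 0.2, 0.1]
grip_width: 0.1
```

Emit:
step_arm --pt "0.7 0 0 0 0" --pt "1.4 0 0 0 0" --pt "2 0 0 0 0"

```text
time: 29.1
tool_pos: [530.6, 164.9, 109.0]
ee_rot: [0.395, -0.586, 0.395, 0.586]
force: [0.4, 0.5, -0.3]
grip_width: -0.2
```

Emit:
step_arm --pt "0.7 0 0 0 0" --pt "1.4 0 0 0 0" --pt "2 0 0 0 0"

```text
time: 29.48
tool_pos: [530.6, 164.9, 107.0]
ee_rot: [0.395, -0.586, 0.395, 0.586]
force: [-0.6, -0.5, 0.2]
grip_width: -0.4
```

Run:
```python
from h import *
import pickle
from scipy.spatial.transform import Rotation as Ro
s=status.sense();p=eyes.camera_params("wrist");a=eyes.get_image("wrist")
Rz=Ro.from_euler('z',.381).as_matrix(); G=np.array([531,165,114.5])
P=lambda l:proj(p,Rz@np.array(l,float)+G)[0].round(1).tolist()
print("block top -x edge",P((-18,-11,22.5)),"-11",P((-11,0,22.5)),"centre",P((0,0,22.5)))
g=cv2.cvtColor(a,cv2.COLOR_BGR2GRAY)
for u in(300,311,318):print(u,[(v,int(g[v,u-1:u+2].mean())) for v in range(216,264,2)])
# tip z from finger widths: outer edges at tip row, shut fingers; compare w/ open picture v2
p4,a4,s4=pickle.load(open("v2.pkl","rb"));g4=cv2.cvtColor(a4,cv2.COLOR_BGR2GRAY)
print([int(x) for x in g4[262,190:230:2]],[int(x) for x in g4[262,410:450:2]])
w,x,y,z=s4["ee_rot"];T=Ro.from_quat([x,y,z,w]).as_matrix()
for d in(-40,-30,-20,-13,-5):print(d,[proj(p4,s4["tool_pos"]+T@[d,yy,42.5])[0].round(0).tolist() for yy in(-11,0,11)])
```

```text
block top -x edge [290.4, 223.5] -11 [315.2, 238.2] centre [315.1, 260.4]
300 [(216, 8), (218, 8), (220, 10), (222, 9), (224, 22), (226, 42), (228, 56), (230, 56), (232, 55), (234, 53), (236, 52), (238, 52), (240, 52), (242, 51), (244, 53), (246, 49), (248, 51), (250, 52), (252, 51), (254, 32), (256, 28), (258, 29), (260, 29), (262, 34)]
311 [(216, 7), (218, 8), (220, 10), (222, 11), (224, 23), (226, 43), (228, 54), (230, 54), (232, 52), (234, 53), (236, 52), (238, 54), (240, 50), (242, 51), (244, 56), (246, 59), (248, 57), (250, 58), (252, 60), (254, 59), (256, 60), (258, 58), (260, 58), (262, 59)]
318 [(216, 8), (218, 15), (220, 8), (222, 11), (224, 22), (226, 40), (228, 54), (230, 53), (232, 51), (234, 49), (236, 51), (238, 51), (240, 50), (242, 44), (244, 13), (246, 10), (248, 12), (250, 12), (252, 9), (254, 11), (256, 12), (258, 7), (260, 13), (262, 10)]
[61, 58, 55, 58, 58, 57, 4, 11, 13, 17, 12, 12, 91, 115, 118, 117, 117, 119, 116, 116] [112, 113, 112, 113, 113, 114, 65, 14, 19, 15, 7, 10, 41, 58, 58, 58, 58, 59, 60, 87]
-40 [[412.0, 293.0], [414.0, 270.0], [416.0, 247.0]]
-30 [[407.0, 282.0], [409.0, 260.0], [410.0, 238.0]]
-20 [[402.0, 271.0], [404.0, 251.0], [405.0, 230.0]]
-13 [[399.0, 265.0], [400.0, 245.0], [402.0, 225.0]]
-5 [[396.0, 258.0], [397.0, 239.0], [398.0, 220.0]]
```

Emit:
step_arm --pt "0.7 0 0 0 0" --pt "1.4 0 0 0 0" --pt "2 0 0 0 0"

```text
time: 29.9
tool_pos: [530.7, 164.9, 105.4]
ee_rot: [0.395, -0.586, 0.395, 0.586]
force: [-1.0, 0.1, 3.6]
grip_width: -0.0
```

Emit:
step_arm --pt "0.6 0 0 0 0" --pt "1.2 0 0 0 0" --pt "1.5 0 0 0 0"

```text
time: 30.28
tool_pos: [530.9, 164.9, 105.3]
ee_rot: [-0.395, 0.586, -0.395, -0.586]
force: [-5.5, -1.3, 11.2]
grip_width: -0.1
```

Emit:
step_arm --pt "0.6 0 0 0 0" --pt "1.2 0 0 0 0" --pt "1.5 0 0 0 0"

```text
time: 30.65
tool_pos: [531.1, 165.0, 105.2]
ee_rot: [-0.395, 0.586, -0.395, -0.586]
force: [-9.0, -1.8, 18.4]
grip_width: -0.3
```

Contact came at 105.4, and 15 N more moved it only 0.2 mm. The plate is rigidly seated, so I retreat straight up.

Emit:
step_arm --pt "-3 0 0 0 0" --pt "-6 0 0 0 0" --pt "-15 0 0 0 0" --pt "-35 0 0 0 0" --pt "-60 0 0 0 0" --pt "-85 0 0 0 0" --pt "-100 0 0 0 0" --pt "-100 0 0 0 0"

```text
time: 31.65
tool_pos: [531.3, 165.0, 203.3]
ee_rot: [-0.396, 0.587, -0.395, -0.586]
force: [-0.1, 0.0, 0.2]
grip_width: 0.3
```

Run:
```python
from h import *
from scipy.spatial.transform import Rotation as Ro
s=status.sense();p=eyes.camera_params("wrist");a=eyes.get_image("wrist");print(s["time"],s["tool_pos"],s["force"])
hsv=cv2.cvtColor(a,cv2.COLOR_BGR2HSV); m=((hsv[...,1]<45)&(hsv[...,2]>150)).astype(np.uint8)
n,l,st,_=cv2.connectedComponentsWithStats(m); i=1+np.argmax(st[1:,4]); ys,xs=np.where(l==i)
hull=cv2.convexHull(np.c_[xs,ys].astype(np.int32)); q=cv2.approxPolyDP(hull,6,True)[:,0]; print("seen",q.tolist())
Rz=Ro.from_euler('z',.381).as_matrix(); G=np.array([531,165,114.5])
print("pred",[proj(p,Rz@np.array(c,float)+G)[0].round(1).tolist() for c in((-60,-65,-22.5),(-60,65,-22.5),(60,65,-22.5),(60,-65,-22.5))])
```

```text
31.65 [531.32781611 164.96960695 203.26476006] [-0.11779332  0.02059973  0.19602808]
seen [[397, 112], [388, 248], [243, 247], [236, 111]]
pred [[235.5, 111.9], [397.8, 112.5], [388.9, 250.3], [243.7, 249.8]]
```

```bash
python3 -c "
from plant import bot
print(bot.job_done())"
```

```text
the job is handed in; nothing more can be done
None
```

The mirror plate is on the mount with its mirror towards the scanner head, and I handed the job in at about 32 s with the gripper clear. My checks say it is fully home, but I could not see the green pin or the balls under the plate to confirm that directly.

**What I did:**
- I picked the silver plate up by its black grip, ignoring the two turquoise look-alikes, and carried it over the mount at about +0.38 rad.
- I lowered it by feel. The stud met the jaws at TCP height 115 mm and passed through at a reading of about 17.5 N.
- The jaws then pulled it down. It went rigid at 101 mm, about 13–14 mm below first contact as expected, and I let go.
- Through the press the arm drifted up to about 4 mm sideways, with side forces up to about 8 N. I corrected this as I went.

**Last checks:**
- **Height and level:** a camera fit put the grip 114.5 mm above the bench, within the home range, and level within the fit's error.
- **Rigidity:** a touch on the block's top with the shut fingertips moved it only 0.2 mm between 4 and 18 N.
- **Undisturbed:** after retreating, the plate's rear corners matched the fit within about 1 px. The front edge read 2–3 px off, possibly because of the mirror there. The force on the tool was about zero.

**What disagreed:**
- The fingertips met the block top about 32 mm lower in TCP height than the frame description implies. The grasp was therefore probably on only the top part of the block, though it held.
- The finger opening read 19.4 mm on the 22 mm block.
- The first plate-height estimates on the stand were about 5 mm below the nominal 82.5 mm.

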